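# Fold the leaf down and close the toolbox

### The job

Close up the blue toolbox: first fold the upright yellow leaf all the way down into the box with your fingertips, then reach behind the open lid, swing it over and press it fully shut. Only push, gently, with the fingers: do not grip or pinch anything, and leave the mug, the tape measure and the jar where they stand. Finish with the hand clear of the box.

Things in the scene. Friction and masses are not known exactly. Their poses are not given: they have to be found in the camera images.
- toolbox: Blue steel toolbox, fixed on a wooden board 12 to 45 mm thick (180x190 mm): 160 mm deep (its x), 180 mm wide (its y), 70 mm high, walls 4 mm; wire handles at the ends reach 104 mm from the centre. Origin: centre of its underside, on the board; z up. Its front, with two catches, faces its own -x, to the robot; the lid is hinged on its back (+x) rim. A 46 mm high partition crosses it at its x = -13 mm.
- flap (a joint): Angle of the yellow plastic leaf, rad: 0 = folded flat, resting on a rubber strip (springy: pressed harder it gives about 4 mm), 1.57 = upright. Hinged just inside the front wall, it folds away from the robot and down over a small bay in the front middle of the box. Its hinge is a little stiff (0.05 N m, about 1 N at the free edge): it stays where it is left. While it stands the lid cannot close.
- flap_hinge (a point): Middle of the leaf's hinge line, which runs along the toolbox's y, 69 mm in front of the toolbox's centre and 54 mm above its underside. The leaf is 100 mm wide, 66 mm from hinge to free edge, 3 mm thick with a 6 mm round bead on its free edge.
- flap_edge (a point): Middle of the leaf's free edge (on the bead), 66 mm from its hinge line. When folded flat it lies 54 mm above the underside of the box, 16 mm below the rim of the box.
- lid (a joint): Angle of the blue lid, rad: 0 = shut, 1.57 = standing upright, up to 1.85 = leaning back away from the robot; it starts between 1.6 and 1.8. Its hinge is stiff (0.4 N m, about 2.5 N at the front edge): the lid stays where it is left, does not fall, and must be pushed all the way to 0, where it meets a rubber strip (it gives about 4 mm).
- lid_hinge (a point): Middle of the lid's hinge line, which runs along the toolbox's y at its back rim, 80 mm behind the toolbox's centre and 71 mm above its underside.
- lid_edge (a point): Middle of the lid's front edge on its outer face, 164 mm from the hinge line. The lid is a plate 188 mm wide and 4 mm thick with a 14 mm skirt round the front and sides on its inner face; open, its outer face looks to the back. When shut its top lies 75 mm above the underside of the box.
- mug: White mug, 78 mm across, 97 mm high, with a handle; loose, standing to the left of the box. Origin: centre of its underside. Not to be disturbed.
- tape: Yellow and black tape measure, 62x81x33 mm, loose, lying to the right of the box. Origin: centre of its underside. Not to be disturbed.
- jar: Clear glass jar with a white cap, 64 mm across, 97 mm high, loose, standing to the right of the box. Origin: centre of its underside. Not to be disturbed.

How it is judged (in metres and radians):
On the way, in this order (a step that is already met when the one before it is completed fails the run):
1. the yellow leaf is folded down flat while the lid still stands open (value of joint flap below 0.1 rad and value of joint lid above 1.2 rad), for 0.2 s.
2. the lid is swung fully shut over it (value of joint lid below 0.06 rad and value of joint flap below 0.1 rad), for 0.2 s.
At the end, for the whole second after the job is handed in: The leaf lies folded flat (within 0.1 rad of its stop, about 6 mm at its edge), the lid is shut over it (within 0.06 rad, about 10 mm at its front edge) and at rest, and the mug, tape measure and jar are within 30 mm of where they stood (all of step 2 and velocity of joint lid between -0.05 and 0.05 rad/s and distance of each of mug, tape, jar from where it was at the start of the episode below 0.03 m); the robot touches nothing.
It fails at once if the lid is swung over while the leaf is still standing (value of joint lid below 1.2 rad and value of joint flap above 0.2 rad).
It fails at once if the toolbox, its lid or its leaf is gripped or shoved hard (more than 35 N between the fingers and it) (contact force between the fingers and toolbox above 35 N).
It fails at once if the mug is picked up or pushed away (more than 40 mm) (distance of mug from where it was at the start of the episode above 0.04 m).
It fails at once if the tape measure is picked up or pushed away (more than 40 mm) (distance of tape from where it was at the start of the episode above 0.04 m).
It fails at once if the jar is picked up or pushed away (more than 40 mm) (distance of jar from where it was at the start of the episode above 0.04 m).
It also fails if it takes over 53 s, if anything falls off the work surface, if the arm or the gripper's body presses on something with over 40 N, if the wrist force passes 120 N, or if a joint passes its speed limit or range.

### The arm

A 6-joint arm with a two-finger parallel gripper is mounted at the origin on a cart in front of the work surface, level with it; the furniture and walls round the work are solid. World frame = base frame: x ahead of the robot, y to its left, z up, the work surface at z = 0. Lengths are in mm, angles in rad, forces in N, time in s.
With the tool pointing down it reaches from about 250 to 800 mm from the base axis. Payload 3.9 kg.
Tool frame: the origin (TCP) lies on the centre line of the jaws, within the pads' length; the fingertips stand 14 mm ahead of it and the grasp point (between the pads) lies 5 mm behind it; z points along the fingers, y is the line along which they close (so a half turn about z gives the same grasp; the last joint's range is limited). The gripper opens to 85 mm and grips with 20 to 120 N. Pads are 22 mm wide; open, the fingers measure 114 mm over their backs; the gripper's body (76 mm by 85 mm) begins 54 mm behind the grasp point. The pads swing forward as they close: fully open they stand 13 mm farther back than shut.
Start: joints at [-1.236, 0.26, -0.138, 1.173, 0, 1.571], TCP at [172.5, -495.842, 219.804] pointing down, gripper open.
Joint ranges: [-2.78, 2.78], [-0.83, 1.72], [-1.28, 1.37], [-1.9, 2.12], [-1.57, 1.48], [-3.14, 3.14]. Speed limits (rad/s): [2.57, 2.57, 3.14, 3.14, 3.14, 3.14].

### API

Orientations are given as a rotation vector (axis times angle).
In Python, from plant import arm gives the robot as it stands.
- The arm moves only by the tool step_arm, never from a script. Its argument "rows" is a list of rows, each an object of numbers: "claw": the finger opening in cm, from 0 to 8.54; "dx", "dy", "dz": the shift along the world's x, y, z in cm; "rx", "ry", "rz": the turn, a rotation vector about the world's x, y, z in degrees. A call has 1 to 10 rows; each row shifts and turns the commanded pose from where the row before left it; what a row does not reach is not made up. A row lasts 1/12 s, in which the tool goes at most 41.7 mm and 7.16 degrees, less where a joint would pass 70% of its speed; a pose out of reach is approached as far as the arm can. A call is refused whole if a number of a shift passes 4.17 or a number of a turn 7.16, either way. A call with a gripper value outside its range is refused whole. The fingers move at their own pace and stop on an object; the grip force is fixed at half the most. Time passes only in rows, so rows that do not move let the fingers close. It gives the time, the measured TCP pose, the force, the opening and the grip force at its end, in the units of the state.
- arm.observe(): the state, without advancing time (a new reading comes with each control period).
- arm.read_camera(name): name is "scene" or "top" or "wrist"; returns a dict with "pixels" (480x640x3 uint8, red, green, blue), "K" (3x3 intrinsics, pixels), "R" (3x3) and "t" (3): a world point X has camera coordinates R X + t; the wrist camera has in their place "hand_eye" (4x4, takes a point from camera to tool coordinates, whose origin is the TCP and whose axes are the flange's). Camera axes: x right, y down, z forward; pixel columns grow to the right and rows downward; lengths in mm; the calibration is good to about 2 mm. A picture is of the moment at which its call begins: read the wrist's pose just before it. There is no depth.
- arm.close_job(): hands the job in; it is judged then, once.
The state is a dict: "time_s": time; "qpos": joint angles; "dq": joint speeds; "joint_efforts": joint torques, N m; "position": TCP position; "eef_rot": TCP orientation; "ft_force": force on the tool from outside, world axes, zero at the start; "ft_torque": the same for the moment, N m; "grip_width": finger opening in mm; "gripper_force": force on a finger pad.
Only numpy, scipy, OpenCV 4.12 (cv2) and the standard library are available. Lean on these libraries where they do the work, as an engineer would, in place of code of your own. Each camera call takes 0.05 s, during which the arm holds its last target. There are 200 camera calls.

## Working session

There is one attempt and no reset: what is moved stays moved. The work goes in short steps, Python scripts to look and compute and a tool call to move; the robot and the scene stay as the last step left them, time stands still between calls to the robot, and variables do not carry over. Pictures are saved under pics/ and viewed, at most 10 in all, crops included, and the job is handed in when it is done.

Besides the shell and the picture viewer there is one more tool, called after "Emit:" as a command line: name --argument value ..., lists and objects as JSON in quotes. step_arm: Moves the arm, as the interface text tells. Its arguments: {"type":"object","properties":{"rows":{"type":"array","items":{"type":"object","properties":{"claw":{"type":"number"},"dx":{"type":"number"},"dy":{"type":"number"},"dz":{"type":"number"},"rx":{"type":"number"},"ry":{"type":"number"},"rz":{"type":"number"}}}}},"required":["rows"]}

```bash
mkdir -p pics; cat > h.py <<'E'
import numpy as np, cv2, pickle
from plant import arm
def grab(n):
    c=arm.read_camera(n); cv2.imwrite(f'pics/{n}_{arm.observe()["time_s"]:.2f}.png',c['pixels'][:,:,::-1]); return c
def ray(c,u,v):
    K,R,t=map(np.array,(c['K'],c['R'],c['t'])); d=R.T@np.linalg.solve(K,[u,v,1.]); return -R.T@t,d
def onz(c,u,v,z):
    o,d=ray(c,u,v); return o+d*(z-o[2])/d[2]
def two(c1,p1,c2,p2):
    o1,d1=ray(c1,*p1);o2,d2=ray(c2,*p2)
    s=np.linalg.lstsq(np.c_[d1,-d2],o2-o1,rcond=None)[0]
    a=o1+d1*s[0];b=o2+d2*s[1]; return (a+b)/2,np.linalg.norm(a-b)
E
python3 - <<'E'
from h import *
c={n:grab(n) for n in('scene','top')}
pickle.dump(c,open('c.pkl','wb'))
for n in c: print(n,-np.array(c[n]['R']).T@c[n]['t'],np.array(c[n]['R']).round(2).tolist())
print(arm.observe())
E
ls pics
```

```text
scene [-181.50582225  635.92791569  679.93305606] [[-0.78, -0.63, 0.01], [-0.3, 0.37, -0.88], [0.55, -0.69, -0.48]]
top [ 363.71334456 -221.04824028 1431.86473135] [[-0.02, -1.0, 0.0], [-0.99, 0.02, -0.13], [0.13, -0.01, -0.99]]
{'time_s': 0.1, 'qpos': array([-1.23597838e+00,  2.60611571e-01, -1.39262925e-01,  1.17269610e+00,
       -1.10324543e-05,  1.57081287e+00]), 'dq': array([ 0.00041301, -0.00176962,  0.00150637, -0.00022405, -0.0004991 ,
        0.00077779]), 'joint_efforts': array([-6.98568929e-04, -4.06506944e+01,  2.54527599e+01,  1.00887267e-02,
       -1.12907319e-04,  7.09282617e-06]), 'position': array([ 172.29880244, -495.24074581,  219.04304727]), 'eef_rot': array([-3.09595370e+00, -5.23160839e-01,  4.81236844e-04]), 'ft_force': array([0.90194155, 0.26148557, 0.16109556]), 'ft_torque': array([-0.02699392, -0.01233126, -0.00365599]), 'gripper_force': 0.0, 'grip_width': 85.55344055271735}
scene_0.05.png
top_0.10.png
```

View pics/scene_0.05.png

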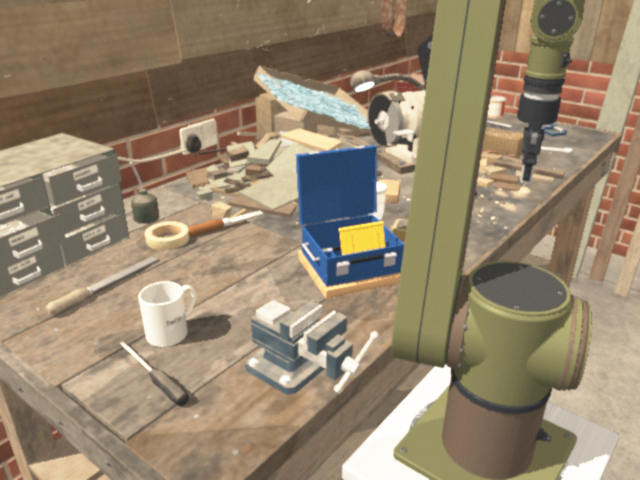

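View pics/top_0.10.png

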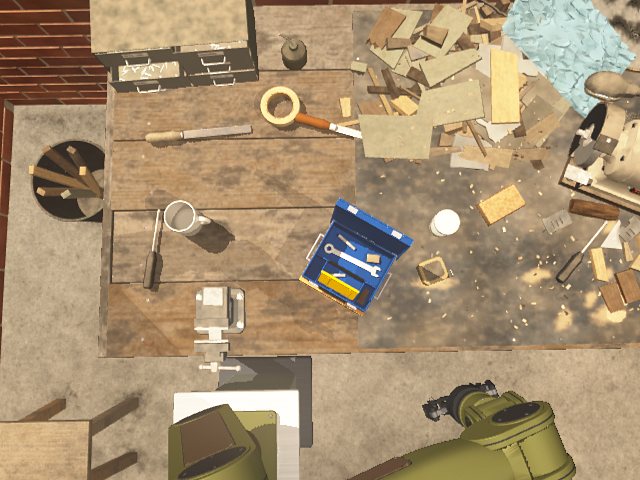

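The scene view shows the lid upright around (338,185) and the yellow leaf at (362,239). The top view shows the box around (355,258), the jar at (445,222) and the tape at (434,270). I'll take enlarged crops to get the corners.

```bash
python3 - <<'E'
from h import *
c=pickle.load(open('c.pkl','rb'))
a=cv2.resize(c['scene']['pixels'][135:300,285:420],None,fx=3.6,fy=3.6,interpolation=cv2.INTER_CUBIC)[:594]
b=cv2.resize(c['top']['pixels'][190:325,290:465],None,fx=4.4,fy=4.4,interpolation=cv2.INTER_CUBIC)
cv2.imwrite('pics/zs.png',a[:,:,::-1]);cv2.imwrite('pics/zt.png',b[:,:,::-1])
for n in c:
    hsv=cv2.cvtColor(c[n]['pixels'],cv2.COLOR_RGB2HSV)
    for nm,lo,hi in(('blue',(105,130,40),(125,255,255)),('yel',(22,180,150),(32,255,255))):
        m=cv2.inRange(hsv,lo,hi); m[:135]=0;m[330:]=0;m[:,:285]=0;m[:,420:]=0
        k=max(cv2.findContours(m,0,2)[0],key=cv2.contourArea)
        print(n,nm,cv2.contourArea(k),cv2.approxPolyDP(k,2.5,True)[:,0].tolist())
E
```

```text
scene blue 4995.0 [[373, 146], [297, 155], [301, 223], [375, 210]]
scene yel 871.0 [[381, 224], [341, 230], [343, 252], [383, 245]]
top blue 1749.0 [[334, 228], [326, 242], [381, 268], [377, 270], [379, 276], [376, 278], [322, 250], [326, 255], [336, 256], [338, 264], [364, 279], [362, 284], [346, 274], [346, 277], [337, 277], [360, 291], [365, 282], [375, 288], [369, 302], [362, 309], [353, 303], [357, 296], [351, 302], [316, 280], [321, 269], [344, 272], [336, 268], [338, 272], [324, 269], [328, 260], [325, 257], [326, 262], [314, 281], [303, 274], [308, 266], [303, 276], [365, 310], [395, 255], [372, 243], [394, 256], [390, 259]]
top yel 377.0 [[321, 271], [319, 280], [352, 299], [358, 292]]
```

View pics/zs.png

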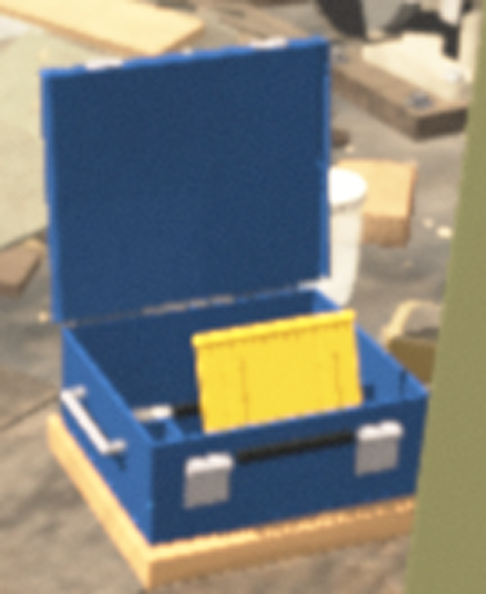

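View pics/zt.png

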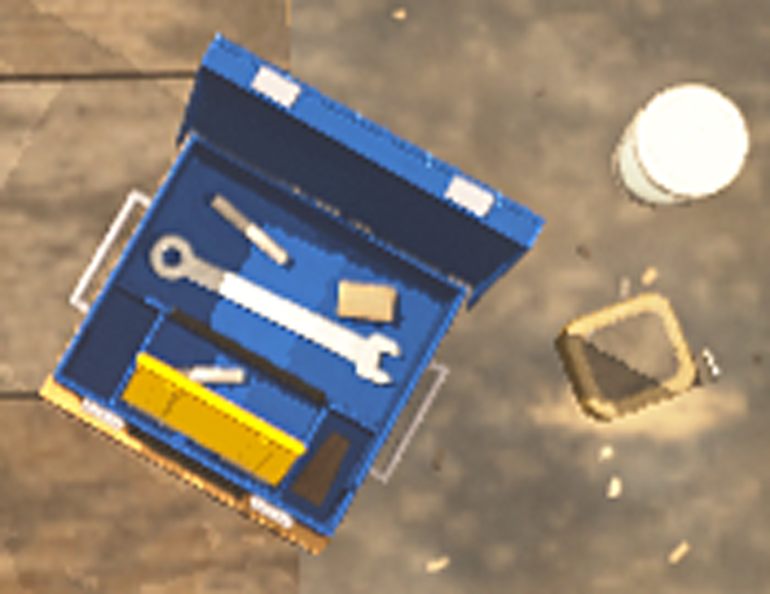

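The crops show the lid's top edge, the rim corners and the leaf's edge clearly. I'll triangulate these.

```bash
python3 - <<'E'
from h import *
c=pickle.load(open('c.pkl','rb'))
S=lambda p:(285+p[0]/3.6,135+p[1]/3.6)
T=lambda p:(290+p[0]/4.4,190+p[1]/4.4)
P={}
for n,s,t in [('lidL',(42,72),(217,36)),('lidR',(328,38),(545,220)),('FL',(152,445),(62,380)),('FR',(428,395),(328,532)),('BL',(62,325),(190,138)),('BR',(315,290),(465,285)),('leafL',(195,337),(140,357)),('leafR',(354,314),(303,447))]:
    P[n],e=two(c['scene'],S(s),c['top'],T(t)); print(n,P[n].round(1),round(e,1))
ctr=(P['FL']+P['FR']+P['BL']+P['BR'])/4
y=P['FL']+P['BL']-P['FR']-P['BR']; x=P['BL']+P['BR']-P['FL']-P['FR']
print('ctr',ctr,'w,d',np.linalg.norm(y)/2,np.linalg.norm(x)/2,'yaw x',np.degrees(np.arctan2(x[1],x[0])),'yaw y',np.degrees(np.arctan2(-y[0],y[1])))
print('lid yaw',np.degrees(np.arctan2(*(P['lidL']-P['lidR'])[:2]))*-1,'leaf yaw',-np.degrees(np.arctan2(*(P['leafL']-P['leafR'])[:2])))
print('jarcap',onz(c['top'],*T((692,142)),97),'tape',onz(c['top'],*T((630,355)),33))
print('mug',onz(c['top'],182,218,97))
E
```

```text
lidL [ 597.8 -266.5  249.9] 0.8
lidR [ 500.3 -428.4  250. ] 5.2
FL [ 438.7 -179.7   85.3] 6.1
FR [ 349.  -328.3   86.3] 0.6
BL [ 572.2 -255.2   90.4] 2.0
BR [ 485.3 -409.8   83.9] 1.4
leafL [ 445.9 -224.8  134.9] 1.6
leafR [ 394.9 -312.6  132.1] 1.1
ctr [ 461.32269382 -293.26131089   86.44399044] w,d 175.428956582834 156.0260620352919 yaw x -30.18404599432094 yaw y -30.217516456844304
lid yaw -31.041111173379203 leaf yaw -30.141937054618115
jarcap [ 563.2891008  -538.16101852   97.        ] tape [ 447.90754172 -511.35572699   33.        ]
mug [585.0762231  118.32455702  97.        ]
```

Everything fits the given sizes:

| Quantity | Measured |
|---|---|
| Box centre (x, y) | (461, −293) |
| Box yaw | −30.2° |
| Underside height | z ≈ 16 |
| Leaf | 67 mm long, 1.25 rad |
| Lid | 164 mm long, 1.71 rad |

Next I close the fingers and move to the front of the leaf, turning as I go.

Emit:
step_arm --rows '[{"claw": 0, "rz": 7, "dx": 1.5, "dy": 2}, {"claw": 0, "rz": 7, "dx": 1.5, "dy": 2}, {"claw": 0, "rz": 7, "dx": 1.5, "dy": 2}, {"claw": 0, "rz": 7, "dx": 1.5, "dy": 2}, {"claw": 0, "rz": 7, "dx": 1.5, "dy": 2}]'

```text
$.rows[0]: bad value
```

```bash
python3 -c "
from h import *
from scipy.spatial.transform import Rotation as R
o=arm.observe();print(o['qpos'],o['position'],o['grip_width'],R.from_rotvec(o['eef_rot']).as_matrix().round(2))"
```

```text
[-1.23597838e+00  2.60611571e-01 -1.39262925e-01  1.17269610e+00
 -1.10324543e-05  1.57081287e+00] [ 172.29880244 -495.24074581  219.04304727] 85.55344055271735 [[ 0.94  0.33 -0.  ]
 [ 0.33 -0.94  0.  ]
 [-0.   -0.   -1.  ]]
```

Emit:
step_arm --rows '[{"claw": 0, "rx": 0, "ry": 0, "rz": 7, "dx": 1.5, "dy": 2, "dz": 0}, {"claw": 0, "rx": 0, "ry": 0, "rz": 7, "dx": 1.5, "dy": 2, "dz": 0}, {"claw": 0, "rx": 0, "ry": 0, "rz": 7, "dx": 1.5, "dy": 2, "dz": 0}, {"claw": 0, "rx": 0, "ry": 0, "rz": 7, "dx": 1.5, "dy": 2, "dz": 0}]'

```text
time_s: 0.43
position: [232.7, -414.7, 219.3]
eef_rot: [-2.875, -1.264, 0.0]
ft_force: [0.0, -0.6, -0.2]
grip_width: 38.5
gripper_force: 0.0
```

```bash
python3 -c "
from h import *
from scipy.spatial.transform import Rotation as R
o=arm.observe();print(o['qpos'],o['position'],o['grip_width'],R.from_rotvec(o['eef_rot']).as_matrix().round(2))"
```

```text
[-1.05948729e+00  1.76646734e-01 -2.49927518e-01  1.14539776e+00
  9.77626046e-05  1.25331191e+00] [ 232.69593666 -414.6633615   219.2844816 ] 38.48626919788084 [[ 0.68  0.74 -0.  ]
 [ 0.74 -0.68  0.  ]
 [ 0.   -0.   -1.  ]]
```

Emit:
step_arm --rows '[{"claw": 0, "rx": 0, "ry": 0, "rz": 6.84, "dx": 0.9, "dy": 1.1, "dz": 0}, {"claw": 0, "rx": 0, "ry": 0, "rz": 6.84, "dx": 0.9, "dy": 1.1, "dz": 0}, {"claw": 0, "rx": 0, "ry": 0, "rz": 6.84, "dx": 0.9, "dy": 1.1, "dz": 0}, {"claw": 0, "rx": 0, "ry": 0, "rz": 6.84, "dx": 0.9, "dy": 1.1, "dz": 0}, {"claw": 0, "rx": 0, "ry": 0, "rz": 6.84, "dx": 0.9, "dy": 1.1, "dz": 0}, {"claw": 0, "rx": 0, "ry": 0, "rz": 6.84, "dx": 0.9, "dy": 1.1, "dz": 0}, {"claw": 0, "rx": 0, "ry": 0, "rz": 6.84, "dx": 0.9, "dy": 1.1, "dz": 0}, {"claw": 0, "rx": 0, "ry": 0, "rz": 6.84, "dx": 0.9, "dy": 1.1, "dz": 0}, {"claw": 0, "rx": 0, "ry": 0, "rz": 6.84, "dx": 0.9, "dy": 1.1, "dz": 0}, {"claw": 0, "rx": 0, "ry": 0, "rz": 6.84, "dx": 0.9, "dy": 1.1, "dz": 0}]'

```text
time_s: 1.27
position: [322.6, -305.0, 219.4]
eef_rot: [-1.666, -2.662, -0.0]
ft_force: [1.1, 0.1, 0.1]
grip_width: -0.2
gripper_force: 0.0
```

Emit:
step_arm --rows '[{"claw": 0, "rx": 0, "ry": 0, "rz": 6.84, "dx": 1.1, "dy": 1.1, "dz": 0}, {"claw": 0, "rx": 0, "ry": 0, "rz": 6.84, "dx": 1.1, "dy": 1.1, "dz": 0}, {"claw": 0, "rx": 0, "ry": 0, "rz": 6.84, "dx": 1.1, "dy": 1.1, "dz": 0}, {"claw": 0, "rx": 0, "ry": 0, "rz": 6.84, "dx": 1.1, "dy": 1.1, "dz": 0}, {"claw": 0, "rx": 0, "ry": 0, "rz": 6.84, "dx": 1.1, "dy": 1.1, "dz": 0}, {"claw": 0, "rx": 0, "ry": 0, "rz": 0, "dx": 0, "dy": 0, "dz": 0}]'

```text
time_s: 1.77
position: [378.7, -249.3, 219.4]
eef_rot: [-0.811, -3.035, -0.002]
ft_force: [-0.7, 0.0, 0.0]
grip_width: 0.0
gripper_force: 0.0
```

Emit:
step_arm --rows '[{"claw": 0, "rx": 0, "ry": 0, "rz": 0, "dx": 0, "dy": 0, "dz": -2.1}, {"claw": 0, "rx": 0, "ry": 0, "rz": 0, "dx": 0, "dy": 0, "dz": -2.1}, {"claw": 0, "rx": 0, "ry": 0, "rz": 0, "dx": 0, "dy": 0, "dz": -2.1}, {"claw": 0, "rx": 0, "ry": 0, "rz": 0, "dx": 0, "dy": 0, "dz": -2.2}, {"claw": 0, "rx": 0, "ry": 0, "rz": 0, "dx": 0.8, "dy": -0.4, "dz": 0}, {"claw": 0, "rx": 0, "ry": 0, "rz": 0, "dx": 0.8, "dy": -0.4, "dz": 0}, {"claw": 0, "rx": 0, "ry": 0, "rz": 0, "dx": 0.8, "dy": -0.4, "dz": 0}, {"claw": 0, "rx": 0, "ry": 0, "rz": 0, "dx": 0, "dy": 0, "dz": 0}]'

```text
time_s: 2.43
position: [405.3, -265.3, 136.5]
eef_rot: [0.818, 3.028, -0.003]
ft_force: [-0.0, -0.1, 0.2]
grip_width: 0.4
gripper_force: 0.0
```

Emit:
step_arm --rows '[{"claw": 0, "rx": 0, "ry": 0, "rz": 0, "dx": 0.5, "dy": -0.3, "dz": -0.3}, {"claw": 0, "rx": 0, "ry": 0, "rz": 0, "dx": 0.5, "dy": -0.3, "dz": -0.3}, {"claw": 0, "rx": 0, "ry": 0, "rz": 0, "dx": 0.4, "dy": -0.3, "dz": -0.3}, {"claw": 0, "rx": 0, "ry": 0, "rz": 0, "dx": 0.3, "dy": -0.2, "dz": -0.3}, {"claw": 0, "rx": 0, "ry": 0, "rz": 0, "dx": 0.3, "dy": -0.2, "dz": -0.4}, {"claw": 0, "rx": 0, "ry": 0, "rz": 0, "dx": 0.3, "dy": -0.2, "dz": -0.4}]'

```text
time_s: 2.93
position: [430.2, -280.9, 117.7]
eef_rot: [0.816, 3.021, -0.004]
ft_force: [5.7, -1.8, 10.8]
grip_width: -0.3
gripper_force: 5.7
```

```bash
python3 -c "
from h import *
w=grab('scene')['pixels'][135:300,285:420]
cv2.imwrite('pics/z1.png',cv2.resize(w,None,fx=3.6,fy=3.6,interpolation=cv2.INTER_CUBIC)[:594,:,::-1])"
```

```text
(no output)
```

View pics/z1.png

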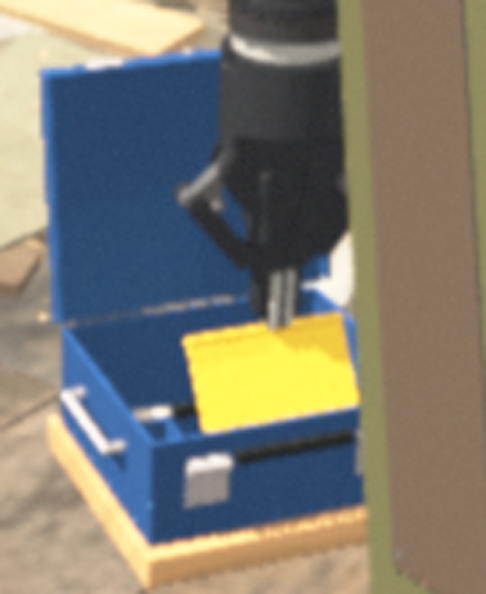

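The tip is at the leaf's edge (zoomed about (282,328)), and the leaf has moved to about 0.85 rad. I'll check where the fingertip should project.

```bash
python3 - <<'E'
from h import *
c=pickle.load(open('c.pkl','rb'))['scene']
p=np.array(arm.observe()['position']);print(p)
for dz in(20,10,0,-7,-14):
    q=np.array(c['K'])@(np.array(c['R'])@(p+[0,0,dz])+c['t']);q=q[:2]/q[2];print(dz,(q-[285,135])*3.6)
for ph in(1.25,1.0,.85,.7,.55):
  L=[]
  for y in(50,0,-50):
    x=-69+66*np.cos(ph);X=np.array([461.3+x*.864+y*.503,-293.3-x*.503+y*.864,70+66*np.sin(ph)])
    q=np.array(c['K'])@(np.array(c['R'])@X+c['t']);q=q[:2]/q[2];L.append(((q-[285,135])*3.6).round().tolist())
  print(ph,L)
E
```

```text
[ 430.97121534 -281.35536876  117.25246484]
20 [273.64997607 307.19154668]
10 [272.96054986 322.24709634]
0 [272.27643466 337.18666508]
-7 [271.80068131 347.57607029]
-14 [271.32747968 357.90975141]
1.25 [[199.0, 340.0], [277.0, 327.0], [353.0, 314.0]]
1.0 [[189.0, 340.0], [266.0, 327.0], [342.0, 314.0]]
0.85 [[183.0, 344.0], [260.0, 330.0], [335.0, 317.0]]
0.7 [[179.0, 349.0], [255.0, 336.0], [329.0, 323.0]]
0.55 [[175.0, 357.0], [251.0, 343.0], [325.0, 330.0]]
```

```bash
python3 - <<'E'
from h import *
s=grab('scene')['pixels'];t=grab('top')['pixels'];w=grab('wrist');pickle.dump(w,open('w.pkl','wb'))
print(np.array(w['hand_eye']).round(2).tolist())
z=lambda i,f:cv2.resize(i,None,fx=f,fy=f,interpolation=cv2.INTER_CUBIC)
a=z(s[190:265,320:390],5.33)[:400,:373]
b=z(w['pixels'],.65)
o=np.zeros((600,800,3),np.uint8);o[:a.shape[0],:a.shape[1]]=a;o[:312,384:800]=b
d=z(t[235:315,290:420],3.4)[:280,:420];o[315:315+d.shape[0],380:380+d.shape[1]]=d[:,:420]
cv2.imwrite('pics/m.png',o[:,:,::-1]);print(arm.observe()['position'],arm.observe()['ft_force'])
E
```

```text
[[-0.0, -0.96, -0.28, 69.18], [1.0, -0.0, -0.0, 0.88], [-0.0, -0.28, 0.96, -153.93], [0.0, 0.0, 0.0, 1.0]]
[ 429.21666378 -280.56716619  117.22490651] [ 3.48865307 -1.84907721  7.49134272]
```

View pics/m.png

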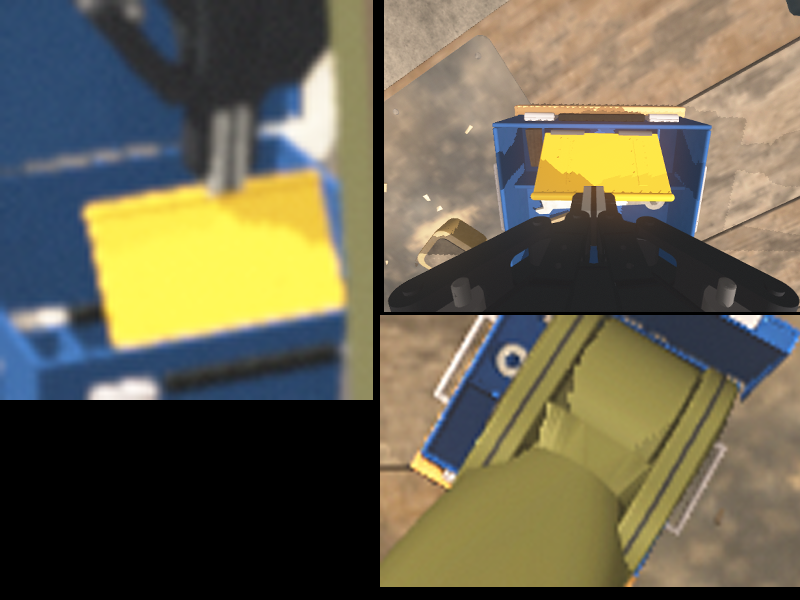

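```bash
python3 - <<'E'
from h import *
w=pickle.load(open('w.pkl','rb'));H=np.linalg.inv(np.array(w['hand_eye']));K=np.array(w['K'])
for x in(0,11):
  for z in(-20,-7,0,14):
    q=K@(H@[x,0,z,1])[:3];q=q[:2]/q[2];print(x,z,(q*.65+[384,0]).round())
E
```

```text
0 -20 [592. 203.]
0 -7 [592. 194.]
0 0 [592. 190.]
0 14 [592. 183.]
11 -20 [592. 187.]
11 -7 [592. 180.]
11 0 [592. 177.]
11 14 [592. 170.]
```

The tip seems to end about 10 mm above the TCP, not 14 mm below it, so it is resting on the bead. I'll lift, back off, lower, and push again from further down the leaf.

Emit:
step_arm --rows '[{"claw": 0, "rx": 0, "ry": 0, "rz": 0, "dx": 0, "dy": 0, "dz": 0.5}, {"claw": 0, "rx": 0, "ry": 0, "rz": 0, "dx": -0.9, "dy": 0.5, "dz": 0.3}, {"claw": 0, "rx": 0, "ry": 0, "rz": 0, "dx": -0.9, "dy": 0.5, "dz": 0}, {"claw": 0, "rx": 0, "ry": 0, "rz": 0, "dx": -0.8, "dy": 0.5, "dz": 0}, {"claw": 0, "rx": 0, "ry": 0, "rz": 0, "dx": 0, "dy": 0, "dz": -0.9}, {"claw": 0, "rx": 0, "ry": 0, "rz": 0, "dx": 0, "dy": 0, "dz": -0.9}, {"claw": 0, "rx": 0, "ry": 0, "rz": 0, "dx": 0, "dy": 0, "dz": -0.6}, {"claw": 0, "rx": 0, "ry": 0, "rz": 0, "dx": 0, "dy": 0, "dz": 0}]'

```text
time_s: 3.8
position: [397.3, -262.0, 96.8]
eef_rot: [-0.818, -3.03, -0.002]
ft_force: [-0.2, -0.1, -0.3]
grip_width: 0.2
gripper_force: 0.0
```

Emit:
step_arm --rows '[{"claw": 0, "rx": 0, "ry": 0, "rz": 0, "dx": 0.4, "dy": -0.2, "dz": 0}, {"claw": 0, "rx": 0, "ry": 0, "rz": 0, "dx": 0.4, "dy": -0.2, "dz": 0}, {"claw": 0, "rx": 0, "ry": 0, "rz": 0, "dx": 0.4, "dy": -0.3, "dz": 0}, {"claw": 0, "rx": 0, "ry": 0, "rz": 0, "dx": 0, "dy": 0, "dz": 0}]'

```text
time_s: 4.13
position: [412.2, -270.9, 99.1]
eef_rot: [0.818, 3.031, -0.001]
ft_force: [0.8, 0.2, 0.2]
grip_width: -0.2
gripper_force: 0.0
```

```bash
cat > m.py <<'E'
from h import *
s=grab('scene')['pixels'];w=grab('wrist')['pixels']
z=lambda i,f:cv2.resize(i,None,fx=f,fy=f,interpolation=cv2.INTER_CUBIC)
a=z(s[140:265,300:395],4)
o=np.zeros((600,800,3),np.uint8);o[:a.shape[0],:a.shape[1]]=a
b=z(w,.65);o[:312,384:]=b
import sys
cv2.imwrite(f'pics/{sys.argv[1]}.png',o[:,:,::-1]);o=arm.observe();print(o['position'],o['ft_force'],o['time_s'])
E
python3 m.py m2
```

```text
[ 411.16624985 -270.27528296   98.9898641 ] [0.28646665 0.00513593 0.36774312] 4.2333
```

View pics/m2.png

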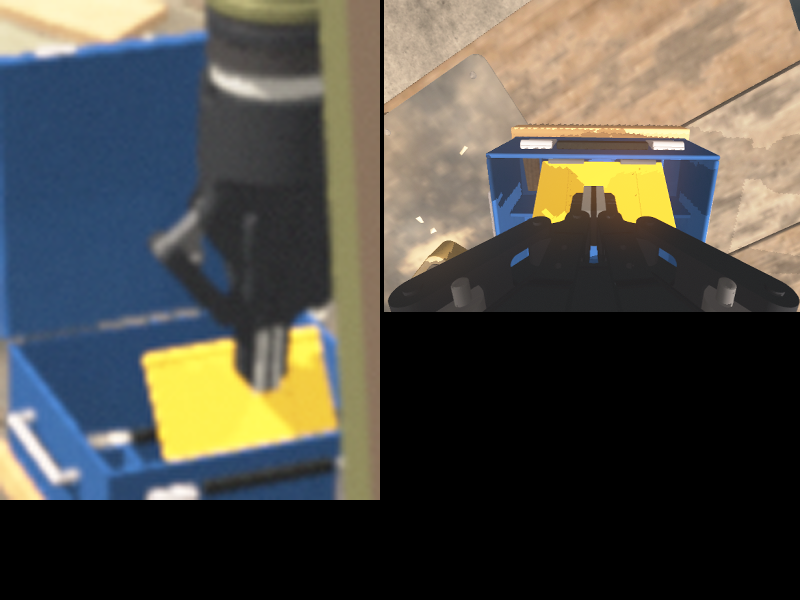

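The finger is now in front of the leaf and touching nothing. I'll push along the arc in short pieces and watch the force.

Emit:
step_arm --rows '[{"claw": 0, "rx": 0, "ry": 0, "rz": 0, "dx": 0.4, "dy": -0.2, "dz": -0.2}, {"claw": 0, "rx": 0, "ry": 0, "rz": 0, "dx": 0.4, "dy": -0.2, "dz": -0.3}, {"claw": 0, "rx": 0, "ry": 0, "rz": 0, "dx": 0.4, "dy": -0.3, "dz": -0.4}, {"claw": 0, "rx": 0, "ry": 0, "rz": 0, "dx": 0, "dy": 0, "dz": 0}]'

```text
time_s: 4.57
position: [423.3, -277.3, 89.0]
eef_rot: [0.819, 3.033, 0.0]
ft_force: [-0.0, 0.4, -0.1]
grip_width: 0.5
gripper_force: 0.0
```

Emit:
step_arm --rows '[{"claw": 0, "rx": 0, "ry": 0, "rz": 0, "dx": 0.3, "dy": -0.2, "dz": -0.5}, {"claw": 0, "rx": 0, "ry": 0, "rz": 0, "dx": 0.2, "dy": -0.1, "dz": -0.4}, {"claw": 0, "rx": 0, "ry": 0, "rz": 0, "dx": 0.1, "dy": -0.1, "dz": -0.3}, {"claw": 0, "rx": 0, "ry": 0, "rz": 0, "dx": 0, "dy": 0, "dz": 0}]'

```text
time_s: 4.9
position: [428.6, -280.9, 77.0]
eef_rot: [-0.819, -3.033, -0.0]
ft_force: [-1.1, 1.2, 0.1]
grip_width: 0.3
gripper_force: 0.0
```

Emit:
step_arm --rows '[{"claw": 0, "rx": 0, "ry": 0, "rz": 0, "dx": 0.2, "dy": -0.1, "dz": -0.3}, {"claw": 0, "rx": 0, "ry": 0, "rz": 0, "dx": 0.1, "dy": -0.1, "dz": -0.3}, {"claw": 0, "rx": 0, "ry": 0, "rz": 0, "dx": 0, "dy": 0, "dz": -0.3}, {"claw": 0, "rx": 0, "ry": 0, "rz": 0, "dx": 0, "dy": 0, "dz": 0}]'

```text
time_s: 5.23
position: [431.5, -282.9, 68.3]
eef_rot: [-0.819, -3.033, 0.0]
ft_force: [-0.3, -0.2, 0.7]
grip_width: 0.1
gripper_force: 0.0
```

```bash
python3 m.py m3
```

```text
[ 431.39465124 -282.79200263   68.6561271 ] [ 0.48933991 -0.43434178 -0.29052822] 5.3333
```

View pics/m3.png

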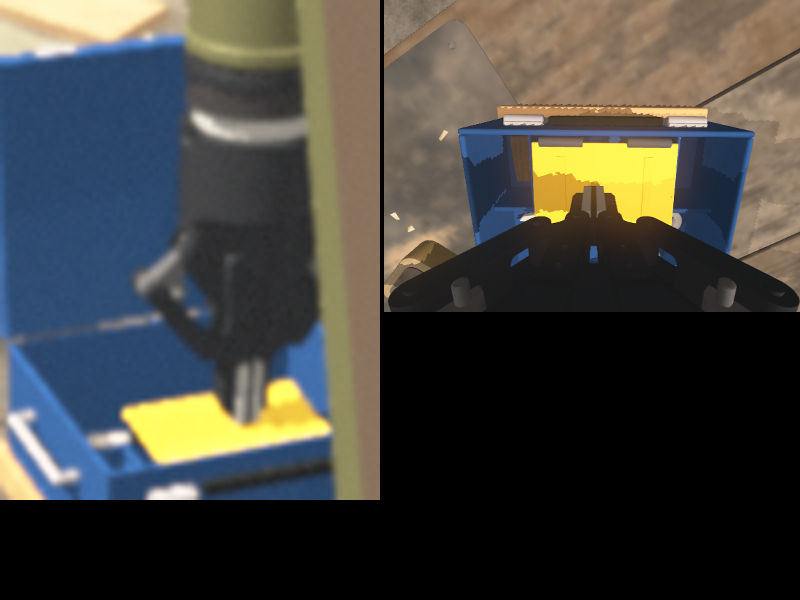

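The leaf is nearly flat, with its edge at about (125,412) in the crop and the fingertip on it. I'll press down in small steps until the force rises.

Emit:
step_arm --rows '[{"claw": 0, "rx": 0, "ry": 0, "rz": 0, "dx": 0, "dy": 0, "dz": -0.3}, {"claw": 0, "rx": 0, "ry": 0, "rz": 0, "dx": 0, "dy": 0, "dz": -0.2}, {"claw": 0, "rx": 0, "ry": 0, "rz": 0, "dx": 0, "dy": 0, "dz": 0}]'

```text
time_s: 5.58
position: [431.8, -283.1, 64.0]
eef_rot: [0.819, 3.032, -0.001]
ft_force: [0.0, 0.7, 2.4]
grip_width: -0.4
gripper_force: 1.4
```

Emit:
step_arm --rows '[{"claw": 0, "rx": 0, "ry": 0, "rz": 0, "dx": 0, "dy": 0, "dz": -0.2}, {"claw": 0, "rx": 0, "ry": 0, "rz": 0, "dx": 0, "dy": 0, "dz": 0}]'

```text
time_s: 5.75
position: [431.9, -283.1, 63.3]
eef_rot: [0.819, 3.032, -0.001]
ft_force: [-2.9, 1.4, 12.6]
grip_width: 0.1
gripper_force: 6.3
```

Emit:
step_arm --rows '[{"claw": 0, "rx": 0, "ry": 0, "rz": 0, "dx": 0, "dy": 0, "dz": -0.2}, {"claw": 0, "rx": 0, "ry": 0, "rz": 0, "dx": 0, "dy": 0, "dz": 0}]'

```text
time_s: 5.92
position: [432.0, -283.2, 62.5]
eef_rot: [0.818, 3.031, -0.001]
ft_force: [-4.6, 2.4, 21.9]
grip_width: 0.2
gripper_force: 10.9
```

The leaf is on its rubber stop at TCP z of about 63. Now I'll lift clear and travel over the lid.

Emit:
step_arm --rows '[{"claw": 0, "rx": 0, "ry": 0, "rz": 0, "dx": 0, "dy": 0, "dz": 0.5}, {"claw": 0, "rx": 0, "ry": 0, "rz": 0, "dx": 0, "dy": 0, "dz": 2}, {"claw": 0, "rx": 0, "ry": 0, "rz": 0, "dx": 0, "dy": 0, "dz": 3}, {"claw": 0, "rx": 0, "ry": 0, "rz": 0, "dx": 0, "dy": 0, "dz": 3}, {"claw": 0, "rx": 0, "ry": 0, "rz": 0, "dx": 0, "dy": 0, "dz": 3}, {"claw": 0, "rx": 0, "ry": 0, "rz": 0, "dx": 0, "dy": 0, "dz": 3}, {"claw": 0, "rx": 0, "ry": 0, "rz": 0, "dx": 0, "dy": 0, "dz": 3}, {"claw": 0, "rx": 0, "ry": 0, "rz": 0, "dx": 0, "dy": 0, "dz": 3}, {"claw": 0, "rx": 0, "ry": 0, "rz": 0, "dx": 0, "dy": 0, "dz": 2.5}, {"claw": 0, "rx": 0, "ry": 0, "rz": 0, "dx": 0, "dy": 0, "dz": 0}]'

```text
time_s: 6.75
position: [433.7, -284.3, 295.1]
eef_rot: [0.817, 3.025, -0.005]
ft_force: [0.4, 0.1, 0.2]
grip_width: 0.0
gripper_force: 0.0
```

```bash
python3 m.py m4
```

```text
[ 432.00142883 -283.17498099  290.54595513] [ 0.22928851 -0.19792193 -0.80877423] 6.85
```

View pics/m4.png

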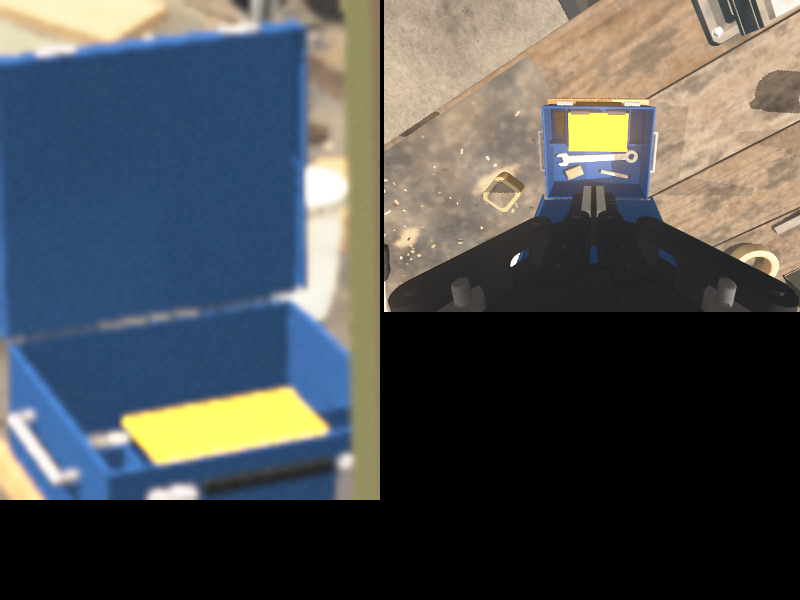

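The leaf lies flat and the lid is untouched. I'll travel behind it now.

Emit:
step_arm --rows '[{"claw": 0, "rx": 0, "ry": 0, "rz": 0, "dx": 1, "dy": -0.6, "dz": 0.5}, {"claw": 0, "rx": 0, "ry": 0, "rz": 0, "dx": 2, "dy": -1.2, "dz": 0}, {"claw": 0, "rx": 0, "ry": 0, "rz": 0, "dx": 2, "dy": -1.2, "dz": 0}, {"claw": 0, "rx": 0, "ry": 0, "rz": 0, "dx": 2, "dy": -1.2, "dz": 0}, {"claw": 0, "rx": 0, "ry": 0, "rz": 0, "dx": 2, "dy": -1.1, "dz": 0}, {"claw": 0, "rx": 0, "ry": 0, "rz": 0, "dx": 2, "dy": -1.1, "dz": 0}, {"claw": 0, "rx": 0, "ry": 0, "rz": 0, "dx": 2, "dy": -1.1, "dz": 0}, {"claw": 0, "rx": 0, "ry": 0, "rz": 0, "dx": 1.9, "dy": -1.1, "dz": 0}, {"claw": 0, "rx": 0, "ry": 0, "rz": 0, "dx": 0, "dy": 0, "dz": 0}, {"claw": 0, "rx": 0, "ry": 0, "rz": 0, "dx": 0, "dy": 0, "dz": 0}]'

```text
time_s: 7.68
position: [580.4, -368.7, 291.2]
eef_rot: [-0.817, -3.028, -0.002]
ft_force: [0.1, -0.0, -0.7]
grip_width: -0.1
gripper_force: 0.0
```

Emit:
step_arm --rows '[{"claw": 0, "rx": 0, "ry": 0, "rz": 0, "dx": 0, "dy": 0, "dz": -2}, {"claw": 0, "rx": 0, "ry": 0, "rz": 0, "dx": 0, "dy": 0, "dz": -2.2}, {"claw": 0, "rx": 0, "ry": 0, "rz": 0, "dx": 0, "dy": 0, "dz": -2.2}, {"claw": 0, "rx": 0, "ry": 0, "rz": 0, "dx": 0, "dy": 0, "dz": -2}, {"claw": 0, "rx": 0, "ry": 0, "rz": 0, "dx": 0, "dy": 0, "dz": 0}]'

```text
time_s: 8.1
position: [576.6, -366.5, 205.5]
eef_rot: [-0.816, -3.023, -0.005]
ft_force: [-0.9, 0.8, -1.0]
grip_width: -0.1
gripper_force: 0.0
```

Emit:
step_arm --rows '[{"claw": 0, "rx": 0, "ry": 0, "rz": 0, "dx": -0.7, "dy": 0.4, "dz": 0}, {"claw": 0, "rx": 0, "ry": 0, "rz": 0, "dx": -0.7, "dy": 0.4, "dz": 0}, {"claw": 0, "rx": 0, "ry": 0, "rz": 0, "dx": -0.7, "dy": 0.4, "dz": 0}, {"claw": 0, "rx": 0, "ry": 0, "rz": 0, "dx": -0.7, "dy": 0.4, "dz": 0}, {"claw": 0, "rx": 0, "ry": 0, "rz": 0, "dx": -0.6, "dy": 0.4, "dz": 0}, {"claw": 0, "rx": 0, "ry": 0, "rz": 0, "dx": -0.6, "dy": 0.4, "dz": 0}]'

```text
time_s: 8.6
position: [540.8, -345.3, 212.6]
eef_rot: [0.818, 3.03, -0.002]
ft_force: [1.5, -2.7, 1.3]
grip_width: -0.1
gripper_force: 1.3
```

Contact is made at about 2.7 N. I'll carry on along the arc.

Emit:
step_arm --rows '[{"claw": 0, "rx": 0, "ry": 0, "rz": 0, "dx": -0.7, "dy": 0.4, "dz": 0}, {"claw": 0, "rx": 0, "ry": 0, "rz": 0, "dx": -0.7, "dy": 0.4, "dz": 0}, {"claw": 0, "rx": 0, "ry": 0, "rz": 0, "dx": -0.6, "dy": 0.4, "dz": 0}, {"claw": 0, "rx": 0, "ry": 0, "rz": 0, "dx": -0.8, "dy": 0.4, "dz": -0.2}, {"claw": 0, "rx": 0, "ry": 0, "rz": 0, "dx": -0.8, "dy": 0.5, "dz": -0.3}, {"claw": 0, "rx": 0, "ry": 0, "rz": 0, "dx": -0.8, "dy": 0.5, "dz": -0.3}, {"claw": 0, "rx": 0, "ry": 0, "rz": 0, "dx": -0.8, "dy": 0.5, "dz": -0.3}]'

```text
time_s: 9.18
position: [487.5, -313.4, 199.5]
eef_rot: [-0.819, -3.032, 0.0]
ft_force: [2.6, -1.4, -0.8]
grip_width: -0.3
gripper_force: 1.1
```

Emit:
step_arm --rows '[{"claw": 0, "rx": 0, "ry": 0, "rz": 0, "dx": -0.7, "dy": 0.4, "dz": -0.5}, {"claw": 0, "rx": 0, "ry": 0, "rz": 0, "dx": -0.7, "dy": 0.4, "dz": -0.5}, {"claw": 0, "rx": 0, "ry": 0, "rz": 0, "dx": -0.7, "dy": 0.4, "dz": -0.6}, {"claw": 0, "rx": 0, "ry": 0, "rz": 0, "dx": -0.7, "dy": 0.4, "dz": -0.6}]'

```text
time_s: 9.52
position: [459.4, -296.8, 177.4]
eef_rot: [-0.818, -3.032, -0.001]
ft_force: [2.1, 0.1, 0.1]
grip_width: -0.3
gripper_force: 0.9
```

Emit:
step_arm --rows '[{"claw": 0, "rx": 0, "ry": 0, "rz": 0, "dx": -0.5, "dy": 0.3, "dz": -0.7}, {"claw": 0, "rx": 0, "ry": 0, "rz": 0, "dx": -0.5, "dy": 0.3, "dz": -0.7}, {"claw": 0, "rx": 0, "ry": 0, "rz": 0, "dx": -0.5, "dy": 0.3, "dz": -0.7}, {"claw": 0, "rx": 0, "ry": 0, "rz": 0, "dx": -0.4, "dy": 0.2, "dz": -0.8}]'

```text
time_s: 9.85
position: [439.9, -285.7, 148.3]
eef_rot: [-0.818, -3.031, -0.001]
ft_force: [0.7, 0.4, 2.1]
grip_width: 0.1
gripper_force: 0.8
```

Emit:
step_arm --rows '[{"claw": 0, "rx": 0, "ry": 0, "rz": 0, "dx": -0.4, "dy": 0.2, "dz": -0.8}, {"claw": 0, "rx": 0, "ry": 0, "rz": 0, "dx": -0.3, "dy": 0.2, "dz": -0.8}, {"claw": 0, "rx": 0, "ry": 0, "rz": 0, "dx": -0.3, "dy": 0.2, "dz": -0.8}, {"claw": 0, "rx": 0, "ry": 0, "rz": 0, "dx": -0.2, "dy": 0.1, "dz": -0.7}, {"claw": 0, "rx": 0, "ry": 0, "rz": 0, "dx": 0, "dy": 0, "dz": 0}]'

```text
time_s: 10.27
position: [427.8, -278.8, 115.9]
eef_rot: [-0.818, -3.03, -0.002]
ft_force: [-0.1, -0.0, -0.1]
grip_width: 0.1
gripper_force: 0.0
```

Emit:
step_arm --rows '[{"claw": 0, "rx": 0, "ry": 0, "rz": 0, "dx": -0.2, "dy": 0.1, "dz": -0.7}, {"claw": 0, "rx": 0, "ry": 0, "rz": 0, "dx": -0.1, "dy": 0.1, "dz": -0.7}, {"claw": 0, "rx": 0, "ry": 0, "rz": 0, "dx": 0, "dy": 0, "dz": -0.6}, {"claw": 0, "rx": 0, "ry": 0, "rz": 0, "dx": 0, "dy": 0, "dz": -0.5}, {"claw": 0, "rx": 0, "ry": 0, "rz": 0, "dx": 0, "dy": 0, "dz": 0}]'

```text
time_s: 10.68
position: [425.9, -277.4, 91.5]
eef_rot: [-0.818, -3.031, -0.001]
ft_force: [0.2, 0.5, -0.2]
grip_width: 0.1
gripper_force: 0.0
```

Emit:
step_arm --rows '[{"claw": 0, "rx": 0, "ry": 0, "rz": 0, "dx": 0, "dy": 0, "dz": -0.3}, {"claw": 0, "rx": 0, "ry": 0, "rz": 0, "dx": 0, "dy": 0, "dz": -0.2}, {"claw": 0, "rx": 0, "ry": 0, "rz": 0, "dx": 0, "dy": 0, "dz": 0}]'

```text
time_s: 10.93
position: [426.6, -277.8, 87.5]
eef_rot: [-0.819, -3.033, -0.0]
ft_force: [-0.7, -0.1, -0.6]
grip_width: -0.1
gripper_force: 0.0
```

Emit:
step_arm --rows '[{"claw": 0, "rx": 0, "ry": 0, "rz": 0, "dx": 0, "dy": 0, "dz": -0.3}, {"claw": 0, "rx": 0, "ry": 0, "rz": 0, "dx": 0, "dy": 0, "dz": -0.2}]'

```text
time_s: 11.1
position: [426.9, -278.0, 83.0]
eef_rot: [0.819, 3.032, -0.0]
ft_force: [-1.2, 1.6, 9.7]
grip_width: 0.1
gripper_force: 4.8
```

Emit:
step_arm --rows '[{"claw": 0, "rx": 0, "ry": 0, "rz": 0, "dx": 0, "dy": 0, "dz": -0.2}, {"claw": 0, "rx": 0, "ry": 0, "rz": 0, "dx": 0, "dy": 0, "dz": 0}]'

```text
time_s: 11.27
position: [426.8, -278.0, 82.1]
eef_rot: [0.819, 3.032, -0.001]
ft_force: [-2.7, 2.1, 11.6]
grip_width: 0.3
gripper_force: 5.7
```

The lid is on its strip at the predicted height (TCP z = 83). I'll press slightly more, hold, then lift away.

Emit:
step_arm --rows '[{"claw": 0, "rx": 0, "ry": 0, "rz": 0, "dx": 0, "dy": 0, "dz": -0.15}, {"claw": 0, "rx": 0, "ry": 0, "rz": 0, "dx": 0, "dy": 0, "dz": 0}, {"claw": 0, "rx": 0, "ry": 0, "rz": 0, "dx": 0, "dy": 0, "dz": 0}, {"claw": 0, "rx": 0, "ry": 0, "rz": 0, "dx": 0, "dy": 0, "dz": 0}]'

```text
time_s: 11.6
position: [426.9, -278.1, 81.5]
eef_rot: [0.818, 3.031, -0.001]
ft_force: [-4.7, 3.4, 16.9]
grip_width: -0.4
gripper_force: 8.6
```

Emit:
step_arm --rows '[{"claw": 0, "rx": 0, "ry": 0, "rz": 0, "dx": 0, "dy": 0, "dz": 0.5}, {"claw": 0, "rx": 0, "ry": 0, "rz": 0, "dx": 0, "dy": 0, "dz": 2}, {"claw": 0, "rx": 0, "ry": 0, "rz": 0, "dx": 0, "dy": 0, "dz": 3}, {"claw": 0, "rx": 0, "ry": 0, "rz": 0, "dx": 0, "dy": 0, "dz": 3}, {"claw": 0, "rx": 0, "ry": 0, "rz": 0, "dx": -2, "dy": 0, "dz": 2}, {"claw": 0, "rx": 0, "ry": 0, "rz": 0, "dx": -2, "dy": 0, "dz": 2}, {"claw": 0, "rx": 0, "ry": 0, "rz": 0, "dx": 0, "dy": 0, "dz": 0}, {"claw": 0, "rx": 0, "ry": 0, "rz": 0, "dx": 0, "dy": 0, "dz": 0}]'

```text
time_s: 12.27
position: [386.8, -278.4, 205.4]
eef_rot: [0.82, 3.03, -0.002]
ft_force: [0.5, 1.1, -0.7]
grip_width: 0.1
gripper_force: 0.0
```

```bash
python3 m.py m5
```

```text
[ 386.72388679 -277.80748894  203.69013027] [ 0.42421357  0.39624485 -0.35101567] 12.3667
```

View pics/m5.png

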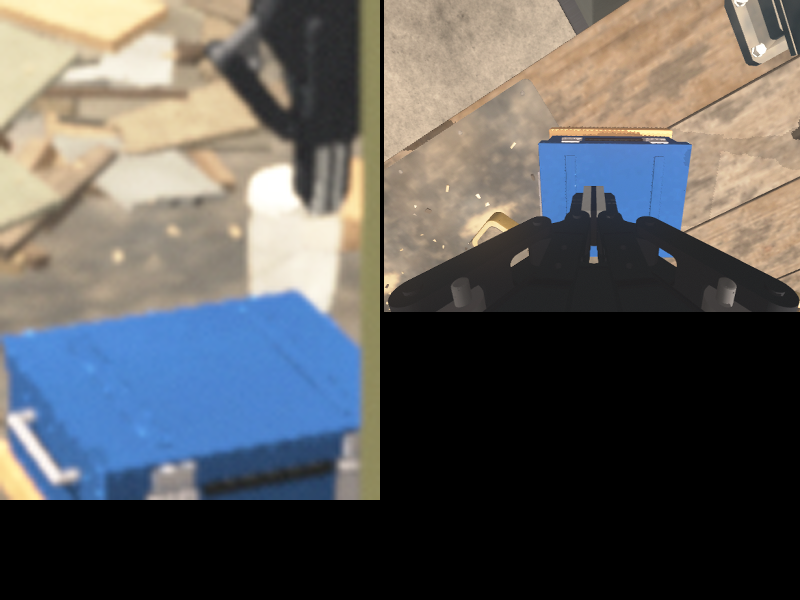

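The lid looks fully shut and flush, the hand is clear, and the jar and tape have not been touched. I'm handing the job in.

```bash
python3 -c "
from plant import arm
print(arm.close_job())"
```

```text
the job is handed in; nothing more can be done
None
```

The yellow leaf is folded flat, the lid is pressed shut over it, the hand is clear of the box and the job is handed in; the highest force I read was about 22 N against the 35 N limit, and no verdict came back.

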